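Sweep used vial caps off the prep board into the collecting tray

ROBOT

A 7-joint arm with a two-finger parallel gripper is mounted at the origin on the work surface. World frame = base frame: x ahead of the robot, y to its left, z up, the work surface at z = 0. Lengths are in mm, angles in rad, forces in N, time in s.
With the tool pointing down it reaches from about 350 to 900 mm from the base axis. Payload 7.2 kg.
Tool frame: the origin (TCP) lies at the very end of the fingers, on their centre line; the grasp point (between the pads) lies 19 mm behind it; z points along the fingers, y is the direction in which the jaws open and shut (so a half turn about z gives the same grasp; the last joint's range is limited). The gripper opens to 85 mm and grips with 20 to 120 N. Pads are 22 mm wide; open, the fingers measure 114 mm over their backs; the gripper's body (76 mm by 85 mm) begins 54 mm behind the grasp point. The pads swing forward as they close: fully open they stand 13 mm farther back than shut.
Start: joints at [-1.314, 0.411, -0.013, 1.596, 0.006, 1.134, -0.082], TCP at [199.459, 592.322, 231.297] pointing down, gripper open.
Joint ranges: [-2.95, 2.95], [-0.29, 1.99], [-1.47, 1.44], [0.14, 2.54], [-1.03, 4.17], [0.13, 1.85], [-2.86, 2.86]. Speed limits (rad/s): [2.39, 2.39, 3.01, 3.01, 3.14, 3.14, 3.14].

INTERFACE

Orientations are given as a rotation vector (axis times angle).
In Python, from rig import sensors, optics, job gives the robot as it stands.
- The arm moves only by the tool jog_arm, never from a script. Its argument "rows" is a list that holds one entry, the list of rows, each a list of 4 numbers: the shift along the tool's x, y, z each as a share of 200 mm, from -1 to 1, then the turn about the tool's z as a share of pi rad, from -1 to 1. In form: [[[dx, dy, dz, twist], ...]]. A call has 1 to 12 rows; each row is the pose to reach, as a shift and turn from the pose commanded when the call began, along the tool's axes at that moment, turning the shorter way round; what a row does not reach only later rows make up. A row lasts 1/12 s, in which the tool goes at most 41.7 mm and 7.16 degrees, less where a joint would pass 70% of its speed; a pose out of reach is approached as far as the arm can. A call with a number of a shift or a turn outside -1 to 1 is refused whole. A call with a gripper value outside its range is refused whole. "hand" is the gripper command: -1 is shut, 1 is fully open, values between are in proportion, set as the call begins (left out, the last holds). The fingers move at their own pace and stop on an object; "squeeze" is the grip in N (left out, the last holds). Time passes only in rows, so rows that repeat a pose let the fingers close. It gives the time, the measured TCP pose, the force and the opening at its end, in the units of the state.
- sensors.sense(): the state, without advancing time (a new reading comes with each control period).
- optics.read_camera(name): name is "scene" or "top" or "wrist"; returns the picture (384x512x3 uint8, red, green, blue); there is no depth.
- optics.calibration(name): a dict with "vfov" (degrees; the focal length in pixels is half the picture's height over the tangent of half this angle, whatever the lens; pixels are square), "cx", "cy" (the principal point, pixels), "D" ([k1, k2, p1, p2, k3] as OpenCV has them; the pictures are not rectified), "T" (4x4, takes a point from camera to world coordinates); the wrist camera has in their place "mount" (4x4, takes a point from camera to tool coordinates, whose origin is the TCP and whose axes are the flange's). Camera axes: x right, y up, looking along -z (the intrinsics and any distortion apply to the point x, -y, -z); pixel columns grow to the right and rows downward; lengths in mm; the calibration is good to about 2 mm. A picture is of the moment at which its call begins: read the wrist's pose just before it. calibration takes no time and is no camera call.
- job.job_done(): hands the job in, once; it reports no verdict.
The state is a dict: "time_s": time; "joint_positions": joint angles; "qvel": joint speeds; "joint_torque": joint torques, N m; "eef_pos": TCP position; "tcp_rot": TCP orientation; "contact_force": force on the tool from outside, world axes, zero at the start; "torque": the same for the moment, N m; "gripper_width": finger opening in mm.
Only numpy, scipy, OpenCV 4.12 (cv2) and the standard library are available. Lean on these libraries where they do the work, as an engineer would, in place of code of your own. Each camera call takes 0.05 s, during which the arm holds its last target.

TASK

Clear the prep board: sweep the three loose red caps across the white board and over its edge so that all three drop into the blue tray beside it (the closed fingers make a good broom). Slide them only, never pick one up. Leave the vial standing where it is on the board, and leave everything else alone.

Things in the scene. Friction and masses are not known exactly. Their poses are not given: they have to be found in the camera images.
- board: white prep board, a fixed flat block 260 mm along its x, 240 mm along its y, standing on the bench; its flat top is 35 mm above the bench, without rims. Origin: middle of its underside, at bench height. The tray lies along one of its two y sides (+y or -y edge, it varies), parallel to it, and the slide box lies along the other.
- tray: blue open tray, fixed to the bench beside the board, 260 mm along its x, 100 mm along its y, 30 mm high (5 mm lower than the board's top), walls 4 mm, floor 4 mm thick. Its axes are parallel to the board's; its nearest outer wall is 2 mm from the board's edge. Origin: middle of its underside, at bench height.
- cap1_center (a point): centre (half-way up) of a loose red screw cap with a white disc on top, 30 mm across and 12 mm high, about 15 g, lying flat on the board at the start; z axis up
- cap2_center (a point): centre (half-way up) of a loose red screw cap with a white disc on top, 30 mm across and 12 mm high, about 15 g, lying flat on the board at the start; z axis up
- cap3_center (a point): centre (half-way up) of a loose red screw cap with a white disc on top, 30 mm across and 12 mm high, about 15 g, lying flat on the board at the start; z axis up
- vial_center (a point): centre (half-way up) of a small loose amber glass vial with a black lid, 24 mm across and 45 mm high, about 30 g, standing upright on the board among the caps; it stays there. z axis up. At the start the caps and the vial each have their own lane along the board's y: their centres are at least 44 mm apart along the board's x.
- slide_box: closed grey and black slide box, 200 mm along its x, 90 mm along its y, 32 mm high, lying along the board's side opposite to the tray; loose. Origin: middle of its underside. A bystander
- beaker: glass beaker, 70 mm across, 95 mm high, on the left of the bench; loose. Origin: middle of its underside. A bystander
- petri: petri dish with lid, 94 mm across, 17 mm high, on the right of the bench; loose. Origin: middle of its underside. A bystander

How it is judged:
By the outcome, as a careful person would: the job done as asked, in the order asked, and still so for the second after the job is handed in, with the robot touching nothing.
It also fails if it takes over 58 s, if anything falls off the work surface, if the arm or the gripper's body presses on something with over 40 N, if the wrist force passes 120 N, or if a joint passes its speed limit or range.

## Working session

There is one attempt and no reset: what is moved stays moved. The work goes in short steps, Python scripts to look and compute and a tool call to move; the robot and the scene stay as the last step left them, time stands still between calls to the robot, and variables do not carry over. Pictures are saved under pics/ and viewed, and the job is handed in when it is done.

Besides the shell and the picture viewer there is one more tool, called after "Emit:" as name(argument=value, ...) on one line, values as JSON. jog_arm: Moves the arm, as the interface text tells. Shift numbers are shares of 200 mm and turn numbers shares of pi rad, none past 1 either way. Its arguments: {"type":"object","properties":{"rows":{"type":"array"},"hand":{"type":"number"},"squeeze":{"type":"number"}},"required":["rows"]}

```bash
mkdir -p pics; ls
python3 - <<'E'
from rig import sensors, optics, job
import cv2,numpy as np
np.set_printoptions(precision=4,suppress=True)
s=sensors.sense();print(s)
for n in ["scene","top","wrist"]:
    im=optics.read_camera(n);cv2.imwrite(f"pics/{n}0.png",im[:,:,::-1]);print(n,optics.calibration(n))
E
```

```text
pics
{'time_s': 0.0, 'joint_positions': array([-1.3142,  0.4119, -0.0127,  1.5971,  0.0056,  1.1343, -0.0822]), 'qvel': array([-0.0004, -0.0003,  0.0007, -0.    , -0.0003, -0.0004,  0.0007]), 'joint_torque': array([  0.0007, -60.0614,   0.6823, -29.9411,   0.0138,   0.0107,
        -0.    ]), 'eef_pos': array([199.3282, 591.8405, 230.4302]), 'tcp_rot': array([-0.5078, -3.1002,  0.0026]), 'contact_force': array([-0.3193,  0.1852,  0.1633]), 'torque': array([-0.001 , -0.0153,  0.0054]), 'gripper_width': 85.46248313256363}
scene {'vfov': 42.350195470515814, 'cx': 259.7426045844072, 'cy': 191.41510206527394, 'D': array([-0.0893,  0.    ,  0.    ,  0.    ,  0.    ]), 'T': array([[   0.7994,   -0.4086,    0.4405, 1165.5819],
       [   0.6008,    0.5527,   -0.5775, -762.4873],
       [  -0.0075,    0.7263,    0.6873,  975.1873],
       [   0.    ,    0.    ,    0.    ,    1.    ]])}
top {'vfov': 52.105870732685425, 'cx': 255.779207469599, 'cy': 193.4703462248803, 'D': array([-0.0425,  0.    ,  0.    ,  0.    ,  0.    ]), 'T': array([[  -0.0215,    0.9809,   -0.1933,  376.3761],
       [  -0.999 ,   -0.0287,   -0.0342,  -20.0874],
       [  -0.0391,    0.1924,    0.9805, 1059.357 ],
       [   0.    ,    0.    ,    0.    ,    1.    ]])}
wrist {'vfov': 61.49704031559464, 'cx': 254.8084404196072, 'cy': 192.66929366198374, 'D': array([-0.0576,  0.    ,  0.    ,  0.    ,  0.    ]), 'mount': array([[   0.0004,    0.9475,    0.3198,   82.4665],
       [   1.    ,   -0.0006,    0.0006,   -1.0787],
       [   0.0008,    0.3198,   -0.9475, -143.052 ],
       [   0.    ,    0.    ,    0.    ,    1.    ]])}
```

View pics/scene0.png

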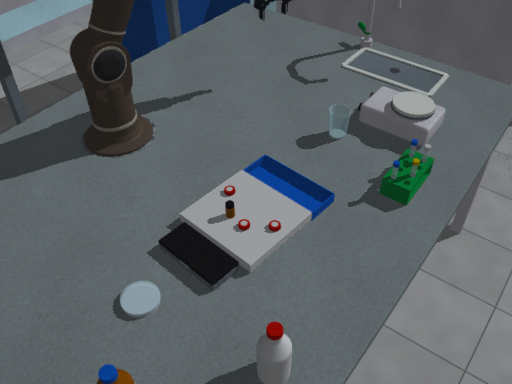

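View pics/top0.png

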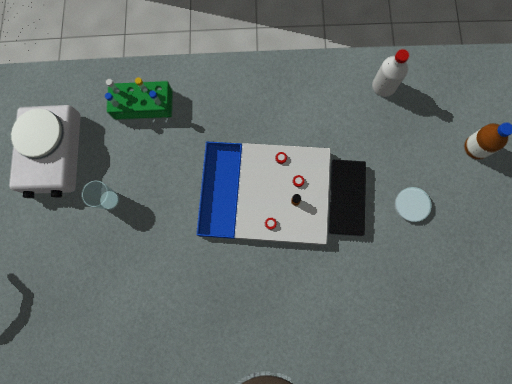

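The scene view shows the tray at the board's far (+y) side and the vial between the caps. In the top view, the caps are at about (281,158), (298,181) and (271,224), the vial's lid is at (296,200), and the tray lies left of the board. Next I'll measure them.

```bash
cat > h.py <<'E'
from rig import sensors, optics, job
import cv2,numpy as np
np.set_printoptions(precision=1,suppress=True)
def K(c):
    f=192/np.tan(np.radians(c['vfov']/2)); return np.array([[f,0,c['cx']],[0,f,c['cy']],[0,0,1.]])
def cast(name,px,z):
    c=optics.calibration(name)
    n=cv2.undistortPoints(np.array(px,float).reshape(-1,1,2),K(c),c['D']).reshape(-1,2)
    d=np.c_[n[:,0],-n[:,1],-np.ones(len(n))]@c['T'][:3,:3].T; o=c['T'][:3,3]
    return o+d*((z-o[2])/d[:,2])[:,None]
def blobs(m,amin=15):
    n,l,s,ce=cv2.connectedComponentsWithStats(m.astype(np.uint8))
    return [(s[i,4],ce[i],cv2.boundingRect((l==i).astype(np.uint8)),l==i) for i in range(1,n) if s[i,4]>=amin]
def red(im):
    h=cv2.cvtColor(im,cv2.COLOR_RGB2HSV); return ((h[...,0]<8)|(h[...,0]>172))&(h[...,1]>120)&(h[...,2]>70)
def blue(im):
    h=cv2.cvtColor(im,cv2.COLOR_RGB2HSV); return (abs(h[...,0].astype(int)-113)<12)&(h[...,1]>150)&(h[...,2]>50)
def caps(name,z):
    im=optics.read_camera(name)
    for a,ce,bb,m in blobs(red(im)):
        hull=cv2.convexHull(np.argwhere(m)[:,::-1].astype(np.int32)); M=cv2.moments(hull)
        c=(M['m10']/M['m00'],M['m01']/M['m00'])
        print(name,a,np.array(c),bb,cast(name,[c],z)[0])
    return im
E
python3 - <<'E'
from h import *
for n in ["top","scene"]:
    im=caps(n,43)
    g=cv2.cvtColor(im,cv2.COLOR_RGB2HSV)
    w=(g[...,1]<40)&(g[...,2]>150)
    for a,ce,bb,m in blobs(w,3000):
        hull=cv2.convexHull(np.argwhere(m)[:,::-1].astype(np.int32))
        r=cv2.minAreaRect(hull);q=cv2.approxPolyDP(hull,6,True).reshape(-1,2)
        print("white",a,r[0]);print(q,cast(n,q,35))
    for a,ce,bb,m in blobs(blue(im),1000):
        hull=cv2.convexHull(np.argwhere(m)[:,::-1].astype(np.int32))
        q=cv2.approxPolyDP(hull,5,True).reshape(-1,2)
        print("blue",a);print(q,cast(n,q,30))
    dk=(g[...,2]<60)
    for a,ce,bb,m in blobs(dk,20):
        print("dark",a,ce,bb,cast(n,[ce],80)[0])
im=optics.read_camera("top");cv2.imwrite("pics/z.png",cv2.resize(im[130:255,190:380,::-1],None,fx=4,fy=4,interpolation=0))
im=optics.read_camera("scene");cv2.imwrite("pics/zs.png",cv2.resize(im[150:290,150:340,::-1],None,fx=4,fy=4,interpolation=0))
E
```

```text
top 138 [401.5  55.6] (395, 49, 14, 14) [ 961.3 -404.8   43. ]
top 69 [281.  157.4] (276, 152, 11, 12) [673.3 -54.3  43. ]
top 62 [298.1 180.5] (293, 175, 11, 12) [608.5 -97.4  43. ]
top 62 [270.5 223. ] (265, 218, 12, 11) [497.4 -21.1  43. ]
white 3556 (38.020347595214844, 145.98117065429688)
[[ 67 105]
 [ 61 183]
 [ 10 187]
 [ 18 108]] [[853.6 553.5  35. ]
 [623.5 552.6  35. ]
 [616.7 700.4  35. ]
 [851.7 701.8  35. ]]
white 7774 (283.26263427734375, 192.63247680664062)
[[329 148]
 [325 243]
 [235 236]
 [242 143]] [[ 697.9 -185.3   35. ]
 [ 442.7 -160.4   35. ]
 [ 466.8   72.4   35. ]
 [ 720.1   50.3   35. ]]
blue 3513
[[240 143]
 [234 238]
 [198 235]
 [206 143]] [[721.9  56.2  30. ]
 [462.   75.6  30. ]
 [472.2 170.7  30. ]
 [725.3 150.3  30. ]]
dark 450 [176.4 108.2] (156, 84, 37, 44) [809.3 222.7  80. ]
dark 720 [417.7 103.1] (388, 85, 65, 37) [ 800.5 -419.4   80. ]
dark 65 [136.  111.2] (123, 109, 32, 5) [805.6 333.2  80. ]
dark 87 [120.2 116. ] (109, 112, 27, 9) [793.6 376.3  80. ]
dark 124 [152.  121.6] (137, 115, 28, 18) [773.8 288.   80. ]
dark 691 [ 91.9 142.1] (78, 117, 3
[... 2569 characters left out ...]
, 7) [34.3 72.3 80. ]
dark 608 [ 12.9 158.5] (0, 133, 42, 47) [ -71.1 -326.9   80. ]
dark 26 [317.8 136.8] (315, 134, 8, 7) [588.6 281.8  80. ]
dark 41 [305.5 141.6] (300, 136, 14, 11) [571.8 240.2  80. ]
dark 59 [401.7 142.1] (395, 137, 15, 11) [801.7 408.6  80. ]
dark 27 [398. 148.] (392, 145, 13, 6) [805.  376.2  80. ]
dark 29 [ 23.6 151.4] (18, 147, 11, 8) [ -73.9 -288.    80. ]
dark 64 [398.7 195.3] (386, 188, 24, 14) [893.  194.1  80. ]
dark 58 [229.4 204.5] (226, 201, 8, 8) [558.6 -95.4  80. ]
dark 2751 [198.  254.8] (158, 222, 87, 69) [ 605.2 -266.7   80. ]
dark 77 [117.9 308.6] (114, 296, 11, 22) [ 567.  -479.9   80. ]
dark 483 [237.6 376.6] (206, 364, 56, 20) [ 865.8 -445.1   80. ]
```

View pics/z.png

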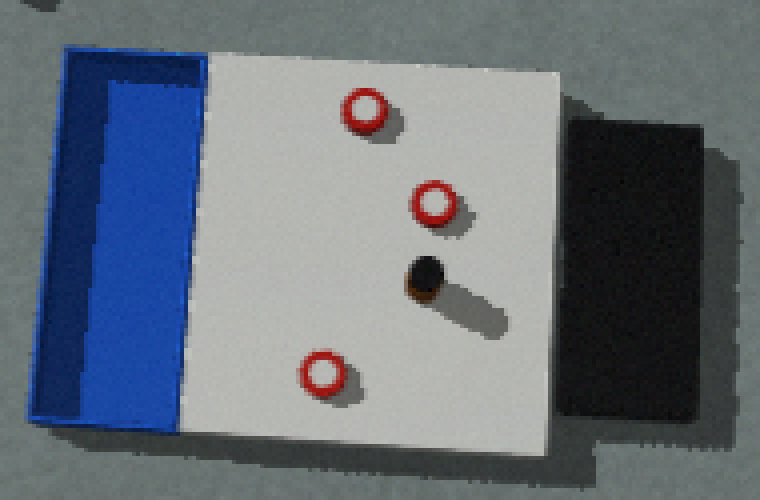

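View pics/zs.png

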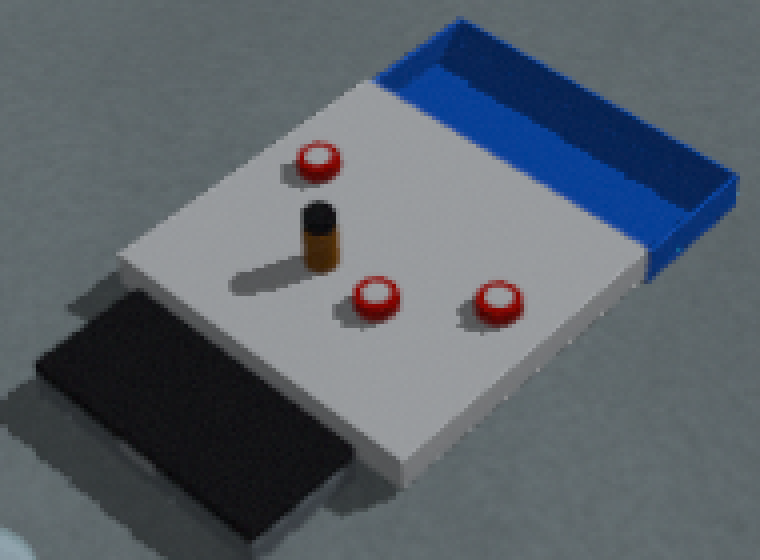

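Both views agree to about 4 mm. The board's +y direction is u ≈ (0.098, 0.995), and the tray is on that side. The caps are at A (673,-56), B (608,-99) and C (497,-23), and the vial is near (553,-90). The lanes are about 56–62 mm apart, so closed fingers can sweep each one along u. I'll bring the arm over now.

Emit:
jog_arm(rows=[[[-0.06,-0.045,0,0],[-0.2,-0.15,0,0],[-0.35,-0.265,0,0],[-0.5,-0.38,0,0],[-0.65,-0.495,0,0],[-0.78,-0.59,0,0],[-0.83,-0.63,0,0]]], hand=-1)

```text
time_s: 0.93
eef_pos: [320.3, 414.7, 231.6]
tcp_rot: [0.517, 3.097, -0.002]
contact_force: [0.5, -0.3, -0.2]
gripper_width: 0.9
```

Emit:
jog_arm(rows=[[[-0.06,-0.045,0,0],[-0.2,-0.15,0,0],[-0.35,-0.265,0,0],[-0.5,-0.38,0,0],[-0.65,-0.495,0,0],[-0.78,-0.59,0,0],[-0.83,-0.63,0,0]]])

```text
time_s: 1.52
eef_pos: [436.2, 242.4, 231.6]
tcp_rot: [0.516, 3.097, -0.001]
contact_force: [1.6, -0.3, -0.6]
gripper_width: 0.2
```

Emit:
jog_arm(rows=[[[-0.06,-0.045,0,0],[-0.2,-0.15,0,0],[-0.35,-0.265,0,0],[-0.5,-0.38,0,0],[-0.65,-0.495,0,0],[-0.78,-0.59,0,0],[-0.83,-0.63,0,0]]])

```text
time_s: 2.1
eef_pos: [552.8, 69.7, 231.6]
tcp_rot: [0.516, 3.097, -0.002]
contact_force: [-0.2, -0.6, 0.0]
gripper_width: -0.1
```

Emit:
jog_arm(rows=[[[-0.06,-0.045,0,0],[-0.2,-0.15,0,0],[-0.35,-0.265,0,0],[-0.5,-0.38,0,0],[-0.65,-0.495,0,0],[-0.78,-0.59,0,0],[-0.83,-0.63,0,0]]])

```text
time_s: 2.68
eef_pos: [668.8, -103.0, 231.0]
tcp_rot: [0.515, 3.098, -0.004]
contact_force: [-1.0, -0.3, -0.4]
gripper_width: -0.2
```

Emit:
jog_arm(rows=[[[0,0,0,0.03],[0,0,0,0.065],[0,0,0,0.1],[0,0,0,0.14],[0,0,0,0.18],[0,0,0,0.22],[0,0,0,0.26],[0,0,0,0.3],[0,0,0,0.34],[0,0,0,0.38],[0,0,0,0.41],[0,0,0,0.428]]])

```text
time_s: 3.68
eef_pos: [667.5, -96.6, 231.1]
tcp_rot: [-2.333, -2.103, -0.0]
contact_force: [-0.3, -0.3, -0.5]
gripper_width: 0.3
```

Emit:
jog_arm(rows=[[[0,0,0.1,0],[0,0,0.2,0],[0,0,0.3,0],[0,0,0.35,0],[0,0,0.35,0],[0,0,0.35,0]]])

```text
time_s: 4.18
eef_pos: [667.7, -97.1, 161.4]
tcp_rot: [-2.328, -2.109, 0.001]
contact_force: [0.2, -0.5, 0.3]
gripper_width: 0.2
```

```bash
cat >> h.py <<'E'
from scipy.spatial.transform import Rotation as R
U=np.array([.0985,.9951]);V=np.array([.9951,-.0985])
def uv(p): return np.array([U@p[:2],V@p[:2]])
def st():
    s=sensors.sense();r=R.from_rotvec(s['tcp_rot']).as_matrix()
    print('t',round(s['time_s'],2),'pos',s['eef_pos'],'uv',uv(s['eef_pos']),'F',s['contact_force'],'w',round(s['gripper_width'],1))
    print('toolx ang',np.degrees(np.arctan2(r[1,0],r[0,0])),'want',np.degrees(np.arctan2(U[1],U[0])),'z',r[:,2])
    return s
E
python3 - <<'E'
from h import *
s=st();print(s['joint_positions'])
for n in ["top","scene"]:
    im=caps(n,43);cv2.imwrite(f"pics/{n}1.png",cv2.resize(im[100:290,130:390,::-1],None,fx=3,fy=3,interpolation=0))
cv2.imwrite("pics/w1.png",optics.read_camera("wrist")[:,:,::-1])
for n,p in dict(A=(673.5,-56),B=(608.4,-99.2),C=(497.5,-23.3),vial=(553,-90),bd=(581.4,-58)).items(): print(n,uv(np.array(p)))
E
```

```text
t 4.18 pos [667.7 -97.1 161.4] uv [-30.9 674. ] F [ 0.2 -0.5  0.3] w 0.2
toolx ang 84.35404595340785 want 84.3469905411155 z [-0.  0. -1.]
[-0.3  0.6  0.6  1.6 -0.4  1.1  0.3]
top 149 [401.5  55.7] (395, 49, 14, 14) [ 961.  -404.8   43. ]
scene 62 [229.1 190.3] (224, 186, 11, 10) [497.7 -25.5  43. ]
scene 70 [243.7 224.2] (238, 219, 12, 11) [ 608.3 -101.1   43. ]
scene 74 [274.3 225.4] (269, 220, 12, 12) [673.8 -57.8  43. ]
scene 256 [274.2 330.4] (266, 322, 17, 18) [ 850.5 -304.    43. ]
A [ 10.6 675.7]
B [-38.8 615.2]
C [ 25.8 497.4]
vial [-35.1 559.2]
bd [ -0.4 584.3]
```

View pics/top1.png

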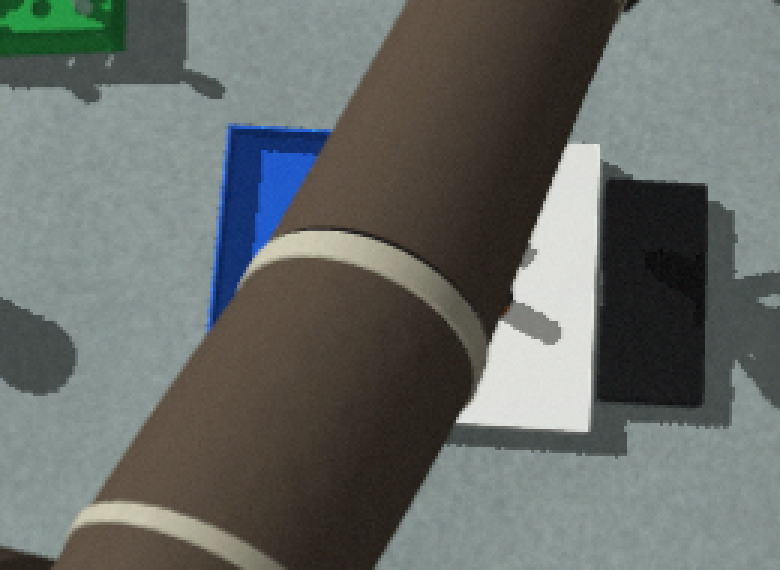

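View pics/w1.png

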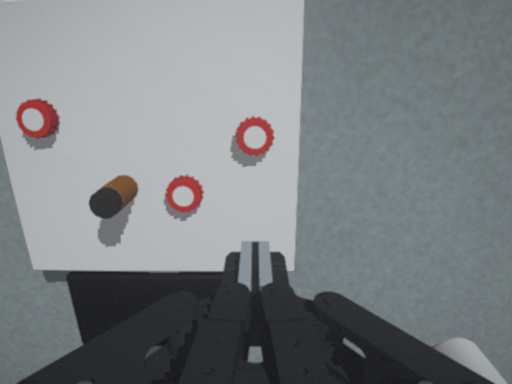

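The wrist view has cap A at (254,137), straight ahead of the closed fingers (column 255). B is at (184,194), C at (37,119), and the vial's base is near (125,185). I'll check positions with wrist rays.

```bash
cat >> h.py <<'E'
def wcast(px,z,s):
    c=optics.calibration("wrist");T=np.eye(4);T[:3,:3]=R.from_rotvec(s['tcp_rot']).as_matrix();T[:3,3]=s['eef_pos'];T=T@c['mount']
    n=cv2.undistortPoints(np.array(px,float).reshape(-1,1,2),K(c),c['D']).reshape(-1,2)
    d=np.c_[n[:,0],-n[:,1],-np.ones(len(n))]@T[:3,:3].T;o=T[:3,3]
    return o+d*((z-o[2])/d[:,2])[:,None]
E
python3 - <<'E'
from h import *
s=sensors.sense();im=optics.read_camera("wrist")
for a,ce,bb,m in blobs(red(im),100):
    p=wcast([ce],43,s)[0];print(a,ce,p,uv(p))
q=wcast([(304,0),(294,271),(34,270),(105,203)],35,s);print(q,[uv(p) for p in q])
print(uv(wcast([(104,203)],80,s)[0]))
E
```

```text
742 [ 38.8 117.3] [498.1 -22.7  43. ] [ 26.4 497.9]
575 [254.2 135.5] [672.1 -56.3  43. ] [ 10.2 674.4]
574 [184.7 192.5] [607.7 -98.9  43. ] [-38.6 614.5]
[[ 719.3   40.7   35. ]
 [ 697.5 -191.4   35. ]
 [ 440.3 -167.1   35. ]
 [ 531.4 -104.2   35. ]] [array([111.3, 711.8]), array([-121.7,  712.9]), array([-122.9,  454.6]), array([-51.4, 539.1])]
[-34.5 560.8]
```

The wrist rays agree within 2 mm. I'll lower behind A and stop about 4 mm above the board.

Emit:
jog_arm(rows=[[[0,0,0.08,0],[0,0,0.2,0],[0,0,0.32,0],[0,0,0.44,0],[0,0,0.53,0],[0,0,0.58,0],[0,0,0.61,0],[0,0,0.61,0],[0,0,0.61,0]]])

```text
time_s: 5.13
eef_pos: [668.6, -97.5, 40.3]
tcp_rot: [2.328, 2.108, 0.001]
contact_force: [-0.3, 0.5, 0.5]
gripper_width: 0.5
```

Run:
```python
from h import *
s=st();cv2.imwrite("pics/s2.png",cv2.resize(optics.read_camera("scene")[150:290,150:340,::-1],None,fx=4,fy=4,interpolation=0))
```

```text
t 5.13 pos [668.6 -97.5  40.3] uv [-31.2 674.9] F [-0.3  0.5  0.5] w 0.5
toolx ang 84.3444086326257 want 84.3469905411155 z [ 0. -0. -1.]
```

View pics/s2.png

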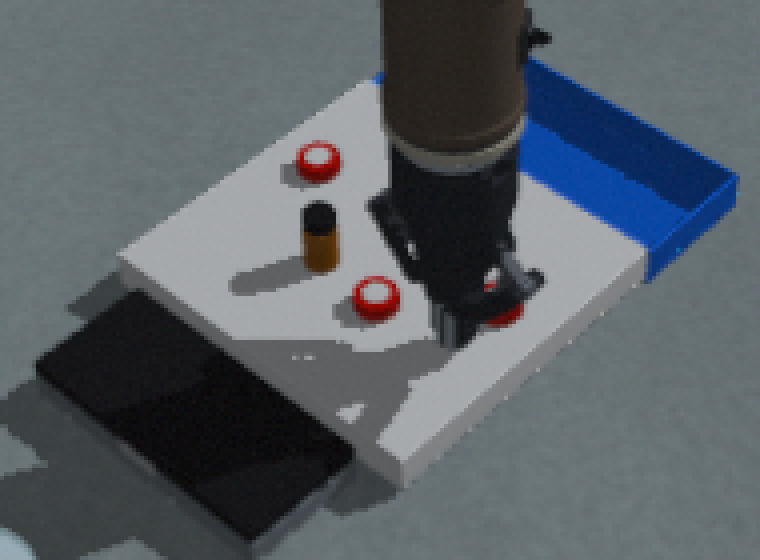

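The fingers are down behind A. A gripper linkage knuckle sticks out sideways at (540,280) in the crop. Before any lane next to the vial, I'll triangulate its reach and height.

Run:
```python
from h import *
s=sensors.sense();im=optics.read_camera("wrist");cv2.imwrite("pics/w2.png",im[:,:,::-1])
for wp in [(340,305),(330,297)]:
  for sp in [(285,219),(284,221)]:
    a0,a1=cast("scene",[sp],150)[0],cast("scene",[sp],30)[0]
    b0,b1=wcast([wp],170,s)[0],wcast([wp],40,s)[0]
    A=np.c_[a1-a0,-(b1-b0)];t=np.linalg.lstsq(A,b0-a0,rcond=None)[0]
    p=a0+t[0]*(a1-a0);q=b0+t[1]*(b1-b0);print(p,q,'rel uv',uv((p+q)/2)-uv(s['eef_pos']))
```

```text
[714.  -70.9 103.1] [695.2 -79.8 105.7] rel uv [25.5 33.4]
[713.8 -74.7  99.2] [696.2 -83.1 101.7] rel uv [22.  34.2]
[712.7 -69.  100.6] [692.8 -78.3 103.7] rel uv [27.1 31.4]
[712.5 -72.7  96.6] [693.6 -81.5  99.5] rel uv [23.6 32.1]
```

View pics/w2.png

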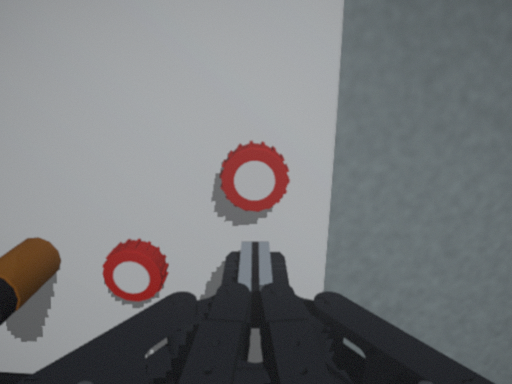

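The two rays don't meet on the same feature. Along the scene ray, in the gripper's mid-plane, the knuckle comes out near 60 mm to the side and about 90 mm above the tip. That clears the vial's top, which is 40 mm above the tip. I'll sweep A now.

Emit:
jog_arm(rows=[[[0.03,0,0,0],[0.08,0,0,0],[0.14,0,0,0],[0.21,0,0,0],[0.28,0,0,0],[0.35,0,0,0],[0.42,0,0,0],[0.49,0,0,0],[0.56,0,0,0],[0.63,0,0,0],[0.7,0,0,0],[0.75,0,0,0]]])

```text
time_s: 6.23
eef_pos: [682.8, 54.7, 39.1]
tcp_rot: [-2.326, -2.11, -0.001]
contact_force: [0.1, -0.0, -0.5]
gripper_width: 0.1
```

Emit:
jog_arm(rows=[[[0.03,0,0,0],[0.05,0,0,0],[0.06,0,0,0],[0.06,0,0,0],[0.06,0,0,0]]])

```text
time_s: 6.65
eef_pos: [683.8, 63.1, 39.3]
tcp_rot: [2.329, 2.108, -0.001]
contact_force: [0.2, -0.2, -0.3]
gripper_width: 0.2
```

Run:
```python
from h import *
s=st();im=caps("scene",43);cv2.imwrite("pics/s3.png",cv2.resize(im[150:290,150:340,::-1],None,fx=4,fy=4,interpolation=0))
```

```text
t 6.65 pos [683.8  63.1  39.3] uv [130.1 674.3] F [ 0.2 -0.2 -0.3] w 0.2
toolx ang 84.29436476903695 want 84.3469905411155 z [-0. -0. -1.]
scene 61 [229.1 190.2] (224, 186, 11, 10) [497.6 -25.5  43. ]
scene 21 [306.5 205.2] (304, 203, 6, 6) [700.1  52.2  43. ]
scene 71 [243.7 224.2] (238, 219, 12, 11) [ 608.3 -101.1   43. ]
scene 255 [274.2 330.4] (266, 322, 17, 18) [ 850.5 -303.9   43. ]
```

View pics/s3.png

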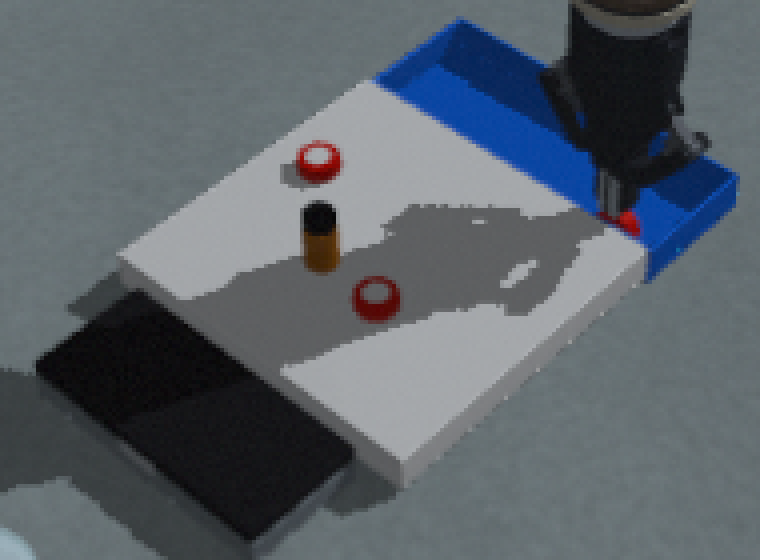

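A is past the edge, showing at (620,222) by the tray's near wall and partly hidden by the fingers. I'll lift and check with the wrist camera.

Emit:
jog_arm(rows=[[[0,0,-0.08,0],[0,0,-0.2,0],[0,0,-0.32,0],[0,0,-0.4,0],[-0.15,0,-0.45,0],[-0.3,0,-0.45,0],[-0.4,0,-0.45,0],[-0.4,0,-0.45,0],[-0.4,0,-0.45,0]]])

```text
time_s: 7.45
eef_pos: [675.7, -18.4, 129.7]
tcp_rot: [2.332, 2.104, 0.0]
contact_force: [-0.6, 0.7, -0.4]
gripper_width: -0.1
```

Run:
```python
from h import *
s=st();im=optics.read_camera("wrist");cv2.imwrite("pics/w4.png",im[:,:,::-1])
for a,ce,bb,m in blobs(red(im),30): print(a,ce,bb,uv(wcast([ce],12,s)[0]))
im=caps("scene",43);cv2.imwrite("pics/s4.png",cv2.resize(im[150:290,150:340,::-1],None,fx=4,fy=4,interpolation=0))
```

```text
t 7.45 pos [675.7 -18.4 129.7] uv [ 48.2 674.2] F [-0.6  0.7 -0.4] w -0.1
toolx ang 84.10890513017918 want 84.3469905411155 z [ 0. -0. -1.]
608 [254.7  77.8] (235, 70, 40, 16) [134.2 674.1]
825 [ 35.6 221.8] (12, 204, 43, 39) [ 14.2 475. ]
473 [186.  286.2] (167, 276, 36, 24) [-52.7 607.8]
scene 61 [229.1 190.2] (224, 186, 11, 10) [497.6 -25.5  43. ]
scene 38 [304.9 204. ] (300, 201, 10, 8) [694.1  53.4  43. ]
scene 68 [243.7 224.1] (238, 219, 12, 11) [ 608.2 -101.1   43. ]
scene 258 [274.2 330.4] (266, 322, 17, 18) [ 850.5 -304.    43. ]
```

View pics/w4.png

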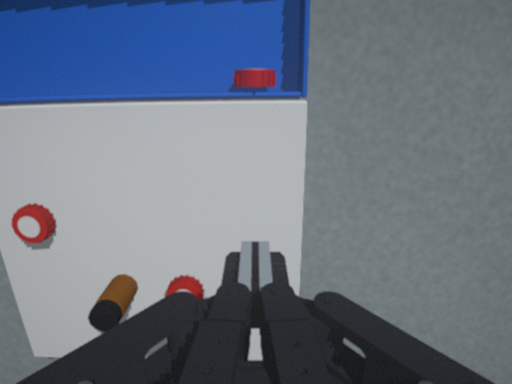

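View pics/s4.png

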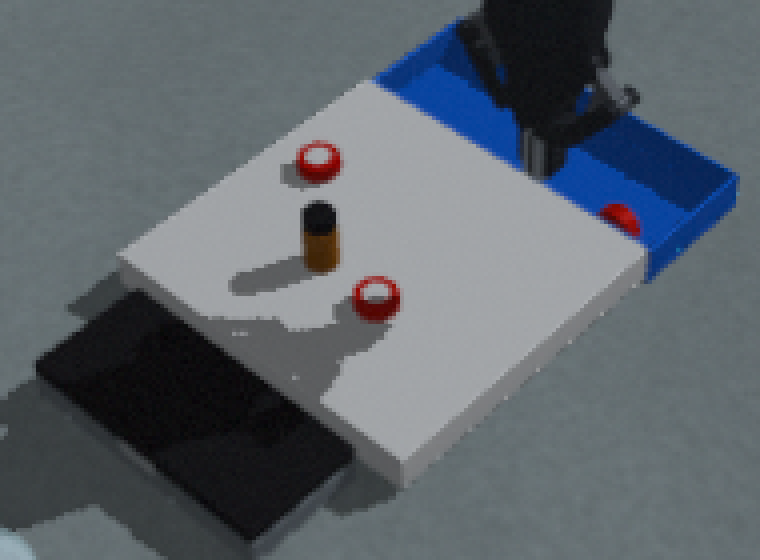

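A is in the tray, standing on its edge against the near wall at wrist pixel (254,78), u≈134. B, C and the vial have not moved. Next is B, with the lane shifted 4 mm away from the vial.

Emit:
jog_arm(rows=[[[-0.06,-0.03,0,0],[-0.17,-0.08,0,0],[-0.29,-0.13,0,0],[-0.41,-0.18,0,0],[-0.53,-0.23,0,0],[-0.62,-0.27,0,0],[-0.655,-0.28,0,0],[-0.655,-0.28,0,0],[-0.655,-0.28,0,0],[-0.655,-0.28,0,0]]])

```text
time_s: 8.38
eef_pos: [608.2, -138.4, 129.1]
tcp_rot: [-2.325, -2.112, -0.001]
contact_force: [-0.4, 0.7, -0.2]
gripper_width: 0.3
```

Run:
```python
from h import *
s=st();im=optics.read_camera("wrist");cv2.imwrite("pics/w5.png",im[:,:,::-1])
for a,ce,bb,m in blobs(red(im),30): print(a,ce,bb,uv(wcast([ce],42,s)[0]))
```

```text
t 8.38 pos [ 608.2 -138.4  129.1] uv [-77.8 618.9] F [-0.4  0.7 -0.2] w 0.3
toolx ang 84.4931412713039 want 84.3469905411155 z [ 0.  0. -1.]
1095 [74.2 51. ] (48, 28, 50, 48) [ 26.1 496.5]
777 [247.9 146.5] (227, 126, 43, 43) [-39.3 613.4]
```

View pics/w5.png

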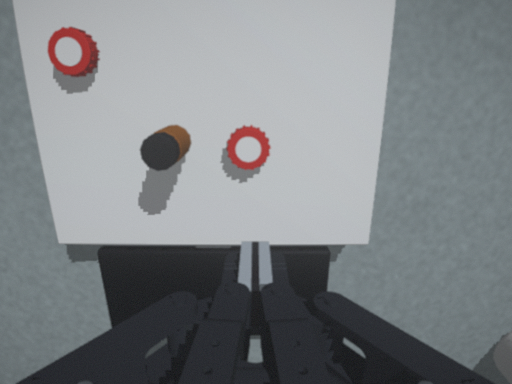

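B is at (248,147) and ahead of the fingers, with the vial clear to the left. I'll descend and sweep.

Emit:
jog_arm(rows=[[[0,0,0.06,0],[0,0,0.15,0],[0,0,0.25,0],[0,0,0.34,0],[0,0,0.41,0],[0,0,0.45,0],[0,0,0.45,0],[0,0,0.45,0]]])

```text
time_s: 9.1
eef_pos: [607.4, -140.5, 39.0]
tcp_rot: [-2.328, -2.109, 0.001]
contact_force: [0.7, -0.0, 0.0]
gripper_width: 0.3
```

Emit:
jog_arm(rows=[[[0.03,0,0,0],[0.08,0,0,0],[0.14,0,0,0],[0.21,0,0,0],[0.28,0,0,0],[0.35,0,0,0],[0.42,0,0,0],[0.49,0,0,0],[0.56,0,0,0],[0.63,0,0,0],[0.7,0,0,0],[0.75,0,0,0]]])

```text
time_s: 10.1
eef_pos: [622.3, 11.2, 39.2]
tcp_rot: [-2.327, -2.11, -0.0]
contact_force: [-0.6, 0.1, 0.5]
gripper_width: -0.2
```

Emit:
jog_arm(rows=[[[0.04,0,0,0],[0.1,0,0,0],[0.17,0,0,0],[0.24,0,0,0],[0.28,0,0,0],[0.3,0,0,0],[0.3,0,0,0],[0.3,0,0,0]]])

```text
time_s: 10.77
eef_pos: [628.0, 68.2, 39.3]
tcp_rot: [2.328, 2.109, -0.0]
contact_force: [0.3, -1.3, 1.0]
gripper_width: -0.1
```

Emit:
jog_arm(rows=[[[0,0,-0.08,0],[0,0,-0.2,0],[0,0,-0.32,0],[0,0,-0.4,0],[-0.15,0,-0.45,0],[-0.3,0,-0.45,0],[-0.4,0,-0.45,0],[-0.4,0,-0.45,0],[-0.4,0,-0.45,0]]])

```text
time_s: 11.52
eef_pos: [619.8, -14.0, 129.7]
tcp_rot: [2.333, 2.103, -0.0]
contact_force: [0.5, -1.1, -0.5]
gripper_width: -0.1
```

Run:
```python
from h import *
s=st();im=optics.read_camera("wrist");cv2.imwrite("pics/w6.png",im[:,:,::-1])
for a,ce,bb,m in blobs(red(im),30): print(a,ce,bb,uv(wcast([ce],12,s)[0]))
im=caps("scene",43);cv2.imwrite("pics/s6.png",cv2.resize(im[150:290,150:340,::-1],None,fx=4,fy=4,interpolation=0))
```

```text
t 11.52 pos [619.8 -14.  129.7] uv [ 47.1 618.2] F [ 0.5 -1.1 -0.5] w -0.1
toolx ang 84.08229311184743 want 84.3469905411155 z [ 0. -0. -1.]
1307 [247.   40.3] (227, 19, 41, 44) [159.8 612.5]
619 [330.1  76.2] (309, 68, 42, 17) [134.2 676. ]
797 [101.8 220.6] (80, 203, 42, 39) [ 14.5 481.3]
scene 61 [229.1 190.2] (224, 186, 11, 10) [497.6 -25.5  43. ]
scene 75 [292.6 193. ] (288, 189, 10, 9) [643.8  69.1  43. ]
scene 38 [304.9 204. ] (300, 201, 10, 8) [694.1  53.4  43. ]
scene 256 [274.2 330.4] (266, 322, 17, 18) [ 850.5 -304.    43. ]
```

View pics/w6.png

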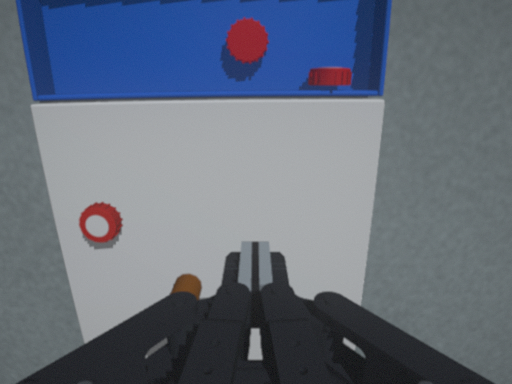

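View pics/s6.png

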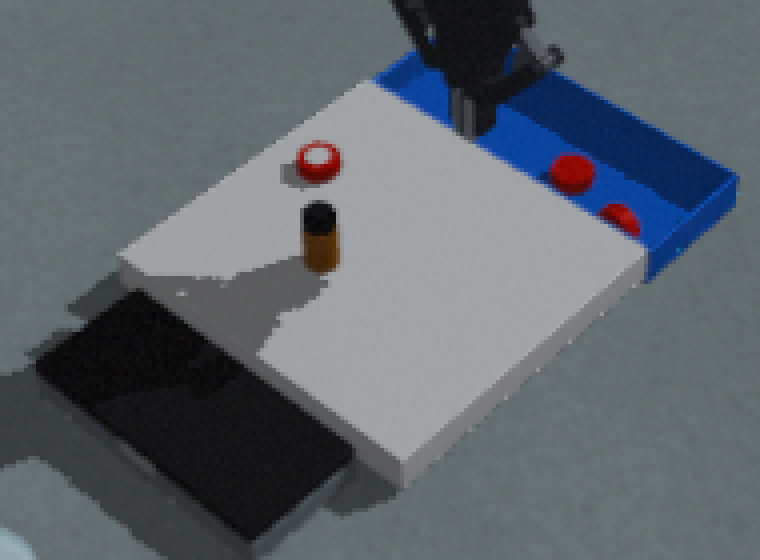

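B lies upside down in the tray at wrist pixel (247,40). The vial has not moved. Next is C, with the lane shifted about 3 mm away from the vial.

Emit:
jog_arm(rows=[[[0,-0.06,0,0],[0,-0.16,0,0],[-0.06,-0.27,0,0],[-0.13,-0.38,0,0],[-0.2,-0.49,0,0],[-0.27,-0.57,0,0],[-0.32,-0.62,0,0],[-0.33,-0.62,0,0],[-0.33,-0.62,0,0],[-0.33,-0.62,0,0]]])

```text
time_s: 12.45
eef_pos: [491.7, -63.7, 129.5]
tcp_rot: [2.326, 2.11, 0.001]
contact_force: [0.6, -0.8, 0.6]
gripper_width: -0.1
```

Run:
```python
from h import *
s=st();im=optics.read_camera("wrist");cv2.imwrite("pics/w7.png",im[:,:,::-1])
for a,ce,bb,m in blobs(red(im),30): print(a,ce,bb,uv(wcast([ce],42,s)[0]))
```

```text
t 12.45 pos [491.7 -63.7 129.5] uv [-15.  495.5] F [ 0.6 -0.8  0.6] w -0.1
toolx ang 84.41915054720921 want 84.3469905411155 z [ 0.  0. -1.]
774 [255.  142.8] (234, 123, 43, 42) [ 26.1 495.3]
```

View pics/w7.png

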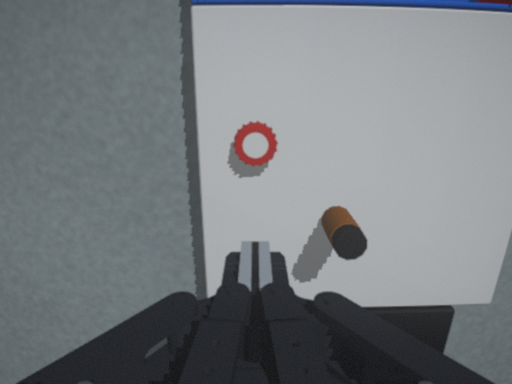

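C is centred at (255,143) ahead of the fingers, and the vial at (345,235) is well to the side. Sweeping C.

Emit:
jog_arm(rows=[[[0,0,0.06,0],[0,0,0.15,0],[0,0,0.25,0],[0,0,0.34,0],[0,0,0.41,0],[0,0,0.45,0],[0,0,0.45,0],[0,0,0.45,0]]])

```text
time_s: 13.17
eef_pos: [490.7, -64.5, 39.1]
tcp_rot: [-2.328, -2.11, 0.001]
contact_force: [-0.4, 0.2, 0.6]
gripper_width: 0.1
```

Emit:
jog_arm(rows=[[[0.03,0,0,0],[0.08,0,0,0],[0.14,0,0,0],[0.21,0,0,0],[0.28,0,0,0],[0.35,0,0,0],[0.42,0,0,0],[0.49,0,0,0],[0.56,0,0,0],[0.63,0,0,0],[0.7,0,0,0],[0.74,0,0,0]]])

```text
time_s: 14.17
eef_pos: [504.9, 86.3, 39.7]
tcp_rot: [-2.324, -2.112, -0.002]
contact_force: [0.3, 0.1, -0.1]
gripper_width: -0.2
```

Emit:
jog_arm(rows=[[[0,0,0,0],[0,0,0,0],[0,0,-0.08,0],[0,0,-0.2,0],[0,0,-0.32,0],[0,0,-0.4,0],[-0.15,0,-0.45,0],[-0.3,0,-0.45,0],[-0.4,0,-0.45,0],[-0.4,0,-0.45,0],[-0.4,0,-0.45,0]]])

```text
time_s: 15.08
eef_pos: [496.6, 1.2, 129.6]
tcp_rot: [2.333, 2.104, 0.001]
contact_force: [-0.3, 0.3, 0.5]
gripper_width: 0.2
```

Run:
```python
from h import *
s=st();im=optics.read_camera("wrist");cv2.imwrite("pics/w8.png",im[:,:,::-1])
for a,ce,bb,m in blobs(red(im),30): print(a,ce,bb,uv(wcast([ce],12,s)[0]))
im=caps("scene",12);cv2.imwrite("pics/s8.png",cv2.resize(im[150:290,150:340,::-1],None,fx=4,fy=4,interpolation=0))
```

```text
t 15.08 pos [496.6   1.2 129.6] uv [ 50.1 494.1] F [-0.3  0.3  0.5] w 0.2
toolx ang 84.1083150234362 want 84.3469905411155 z [ 0.  0. -1.]
1291 [412.3  46.1] (393, 25, 40, 43) [159.8 613.3]
1253 [255.4  54.6] (236, 34, 40, 42) [152.8 494.6]
640 [490.3  83.4] (466, 76, 46, 16) [134.1 680.9]
scene 61 [260.7 175.3] (256, 172, 10, 8) [509.1 103.5  12. ]
scene 75 [292.6 193. ] (288, 189, 10, 9) [626.5  96.8  12. ]
scene 38 [304.9 204. ] (300, 201, 10, 8) [678.5  80.5  12. ]
scene 257 [274.2 330.4] (266, 322, 17, 18) [ 840.  -288.7   12. ]
```

View pics/w8.png

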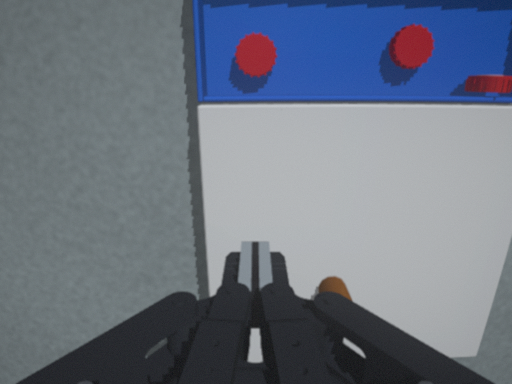

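View pics/s8.png

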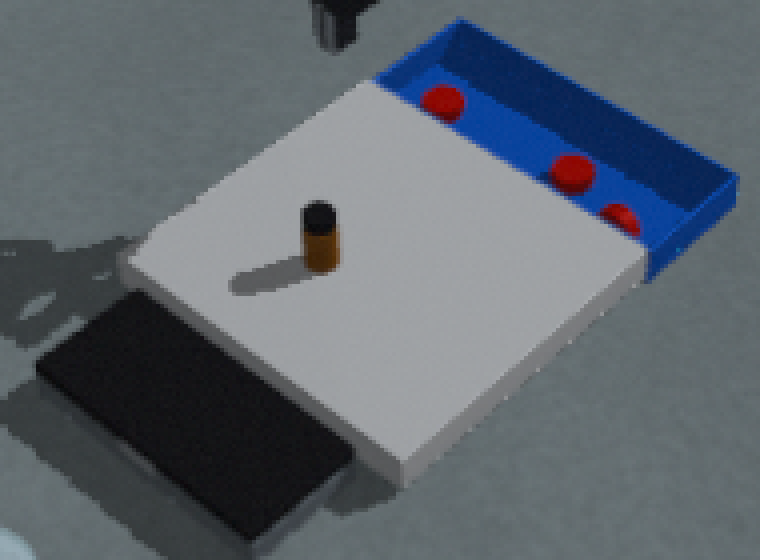

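All three caps are in the tray and the vial still stands at the same pixels. I'll raise the arm clear, take one last comparison, and hand in.

Emit:
jog_arm(rows=[[[0,0,-0.1,0],[0,0,-0.25,0],[0,0,-0.4,0],[0,0,-0.5,0],[0,0,-0.5,0],[0,0,-0.5,0]]])

```text
time_s: 15.68
eef_pos: [497.5, 4.3, 229.9]
tcp_rot: [2.326, 2.111, 0.003]
contact_force: [-0.0, 1.2, -0.8]
gripper_width: -0.1
```

Run:
```python
from h import *
s=st();im=caps("scene",12)
a=cv2.imread("pics/scene0.png")[:,:,::-1]
d=(np.abs(im.astype(int)-a).max(2)>60)
for x in blobs(d,25): print("diff",x[0],x[1],x[2])
g=cv2.cvtColor(im,cv2.COLOR_RGB2HSV)
for x in blobs(g[...,2]<60,40):
    if 150<x[1][0]<250 and 195<x[1][1]<270: print("dark",x[0],x[1])
job.job_done()
```

```text
t 15.68 pos [497.5   4.3 229.9] uv [ 53.3 494.7] F [-0.   1.2 -0.8] w -0.1
toolx ang 84.46652005757232 want 84.3469905411155 z [ 0.  0. -1.]
scene 61 [260.7 175.3] (256, 172, 10, 8) [509.1 103.5  12. ]
scene 75 [292.6 193. ] (288, 189, 10, 9) [626.5  96.8  12. ]
scene 38 [304.9 204. ] (300, 201, 10, 8) [678.5  80.5  12. ]
scene 256 [274.2 330.4] (266, 322, 17, 18) [ 840.1 -288.7   12. ]
diff 258 [85.8 12.2] (81, 0, 12, 30)
diff 98 [204.    4.3] (198, 0, 13, 13)
diff 1933 [229.   37.6] (209, 0, 45, 69)
diff 159 [261.6   5.7] (254, 0, 21, 19)
diff 51 [283.9   5.1] (282, 0, 8, 14)
diff 171 [74.5 46.4] (70, 32, 12, 32)
diff 69 [129.1  73.1] (126, 64, 6, 22)
diff 1362 [230.6  96.2] (211, 68, 42, 63)
diff 82 [260.5 175.2] (255, 171, 12, 10)
diff 101 [227.6 191.7] (221, 185, 14, 12)
diff 102 [292.4 193.2] (286, 188, 13, 11)
diff 54 [304.9 204.1] (300, 201, 10, 8)
diff 126 [241.7 226. ] (234, 219, 16, 13)
diff 124 [272.6 227.1] (265, 220, 16, 13)
dark 60 [229.4 204.6]
dark 2679 [197.8 254.5]
the job is handed in; nothing more can be done
```

All three caps are in the blue tray. I swept each one along its own lane with the closed fingers and picked none up. The job was handed in at about 15.7 s.

- **Caps:** the last scene picture shows three red caps inside the tray. Two lie flat and upside down. The third stands on its edge by the near wall and had not moved in the roughly 9 s since it dropped.
- **Vial and bystanders:** the vial's lid is at the same pixel as at the start (229.4, 204.6 against 229.4, 204.5). Comparing the first and last scene pictures, only the arm and the caps (old and new places) changed. The slide box, petri dish and beaker show no change.
- **Forces:** the readings I saw, taken at the end of each move, stayed below about 2 N.
- **Disagreements:** the scene and top cameras differed by about 4 mm in y. I averaged them, and the wrist camera agreed with that to within 2 mm. My triangulation of the gripper's side knuckle did not meet cleanly (about 20 mm apart). I judged its clearance over the vial from the scene ray instead, and shifted the two lanes beside the vial by about 2–4 mm.

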